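Start the vial heater at its membrane keypad

ROBOT

A 6-joint arm with a two-finger parallel gripper is mounted at the origin on a cart in front of the work surface, level with it; the furniture and walls round the work are solid. World frame = base frame: x ahead of the robot, y to its left, z up, the work surface at z = 0. Lengths are in m, angles in rad, forces in N, time in s.
With the tool pointing down it reaches from about 0.25 to 0.725 m from the base axis. Payload 4 kg.
Tool frame: the origin (TCP) lies at the very end of the fingers, on their centre line; the grasp point (between the pads) lies 19 mm behind it; z points along the fingers, y is the line along which they close (so a half turn about z gives the same grasp; the last joint's range is limited). The gripper opens to 85 mm and grips with 20 to 120 N. Pads are 22 mm wide; open, the fingers measure 114 mm over their backs; the gripper's body (76 mm by 85 mm) begins 54 mm behind the grasp point. The pads swing forward as they close: fully open they stand 13 mm farther back than shut.
Start: joints at [-1.166, 0.241, 0.005, 1.335, 0, 1.571], TCP at [0.197, -0.46, 0.231] pointing down, gripper open.
Joint ranges: [-2.72, 2.72], [-1.05, 1.87], [-1.09, 1.28], [-1.99, 2.15], [-1.42, 1.44], [-3.14, 3.14]. Speed limits (rad/s): [2.79, 2.79, 3.14, 3.14, 3.14, 3.14].

INTERFACE

Orientations are given as a unit quaternion [x, y, z, w].
In Python, from workcell import bot, vision, workorder, boxes_of gives the robot as it stands.
- The arm moves only by the tool send_rows, never from a script. Its argument "motion" is text: rows parted by semicolons, each of 5 numbers parted by spaces: the closure, from -1 (fully open) to 1 (shut), so that 0 is half open, then the shift along the tool's x, y, z in cm, then the turn about the tool's z in rad. In form: claw x y z twist; .... A call has 1 to 5 rows; each row is the pose to reach, as a shift and turn from the pose commanded when the call began, along the tool's axes at that moment; what a row does not reach only later rows make up. A row lasts 1/10 s, in which the tool goes at most 50 mm and 8.59 degrees, less where a joint would pass 70% of its speed; a pose out of reach is approached as far as the arm can. A call with a gripper value outside its range is refused whole. The fingers move at their own pace and stop on an object; the grip force is fixed at half the most. Time passes only in rows, so rows that repeat a pose let the fingers close. It gives the time, the measured TCP pose, the force, the opening and the grip force at its end, in the units of the state.
- bot.get_obs(): the state, without advancing time (a new reading comes with each control period).
- vision.camera(name): name is "scene" or "side" or "wrist"; returns the picture (400x640x3 uint8, red, green, blue); there is no depth.
- vision.camera_model(name): a dict with "fov_y" (degrees; the focal length in pixels is half the picture's height over the tangent of half this angle, whatever the lens; pixels are square), "cx", "cy" (the principal point, pixels), "world_from_camera" (4x4, takes a point from camera to world coordinates); the wrist camera has in their place "hand_eye" (4x4, takes a point from camera to tool coordinates, whose origin is the TCP and whose axes are the flange's). Camera axes: x right, y down, z forward; pixel columns grow to the right and rows downward; lengths in m; the calibration is good to about 2 mm. A picture is of the moment at which its call begins: read the wrist's pose just before it. camera_model takes no time and is no camera call.
- workorder.job_done(): hands the job in; it is judged then, once.
Trained networks look in the newest picture that a camera, given by its name, has taken for a name from the list of things; names that differ only in an ending like _2 or _b are one class to them, and where a whole thing is asked for, a point or a joint stands for the part that bears it (a point fixed in the world has none). Each returns a list of dicts, best first, with "conf" (0 to 1); they miss things now and then, are a little off and sometimes report something else, mostly with a low value. They report only what shows in the picture. A call takes as long as a camera call.
- boxes_of(camera, target): "rect" ([centre column, centre row, width, height] in pixels, round what is visible of it).
The state is a dict: "clock": time; "joint_pos": joint angles; "joint_vel": joint speeds; "tau": joint torques, N m; "eef_pos": TCP position; "tool_rot": TCP orientation; "ft_force": force on the tool from outside, world axes, zero at the start; "ft_torque": the same for the moment, N m; "grip_width": finger opening in m; "grasp_force": force on a finger pad.
Only numpy, scipy, OpenCV 4.12 (cv2) and the standard library are available. Lean on these libraries where they do the work, as an engineer would, in place of code of your own. Each camera call takes 0.05 s, during which the arm holds its last target. There are 200 camera calls.

TASK

Start the vial heater on the bench: press its round key to wake it and let go, then press its long bar-shaped key to start the heating and let go. Press straight down with the fingertips, firmly but not hard, keeping each key down for a moment until it answers, and do not press the two V-shaped arrow keys.

Things in the scene. Friction and masses are not known exactly. Their poses are not given: they have to be found in the camera images.
- key_round: Round wake key, a white disc 34 mm across on the heater's black keypad. Origin, as for all four keys: centre of its top face, 64 mm above the bench, 4 mm proud of the keypad; z up, x to the heater's far end (the vials), y to its left. Sinks at most 2 mm on a stiff spring (1 N to start, 3 N at 0.7 mm, 7 N at the stop), answers above 3 N, springs back; over 40 N breaks it.
- key_bar: Start key, a white bar 52 mm along its y and 22 mm along its x; origin, axes, spring and limits as key_round. The keys form a 2 x 2 grid, 60 mm apart along x and 72 mm along y; which key is where varies, as do the place and heading of the heater.
- key_up: White V-shaped arrow key (a chevron), not to be pressed: 38 mm along x, 54 mm along y, arms 11 mm wide, its point along its +x; else as key_round. The heater is a white box 220 x 180 x 60 mm high; short vials stand in a metal block at its far end, tops 111 mm above the bench.
- key_down: The other white V-shaped arrow key, not to be pressed: the same, but it points along its -x. Else as key_round.

How it is judged:
On the way, in this order (a step that is already met when the one before it is completed fails the run):
1. the round key is pressed with the fingers to more than 3 N for 0.2 s (contact force between the fingers and key_round above 3 N), for 0.2 s.
2. with the round key let go, the bar key is pressed with the fingers to more than 3 N for 0.2 s (contact force between the fingers and key_bar above 3 N and contact force between anything else and key_round below 0.5 N), for 0.2 s.
At the end, for the whole second after the job is handed in: All four keys are let go and back up (within 0.8 mm of their rest height, less than 0.5 N on each) (height (world z) of each of key_round, key_bar, key_up, key_down above 0.0632 m and contact force between anything else and key_round below 0.5 N and contact force between anything else and key_bar below 0.5 N and contact force between anything else and key_up below 0.5 N and contact force between anything else and key_down below 0.5 N); the robot touches nothing.
It fails at once if a V-shaped arrow key is pressed (more than 2 N) (contact force between anything else and key_up above 2 N or contact force between anything else and key_down above 2 N).
It fails at once if a key is pressed too hard (more than 40 N) (contact force between anything else and key_round above 40 N or contact force between anything else and key_bar above 40 N).
It also fails if it takes over 32 s, if anything falls off the work surface, if the arm or the gripper's body presses on something with over 40 N, if the wrist force passes 120 N, or if a joint passes its speed limit or range.

## Working session

There is one attempt and no reset: what is moved stays moved. The work goes in short steps, Python scripts to look and compute and a tool call to move; the robot and the scene stay as the last step left them, time stands still between calls to the robot, and variables do not carry over. Pictures are saved under pics/ and viewed, at most 10 in all, crops included, and the job is handed in when it is done.

Besides the shell and the picture viewer there is one more tool, called after "Request:" by a JSON object that holds its "method" and its "body". send_rows: Moves the arm, as the interface text tells. Its arguments: {"type":"object","properties":{"motion":{"type":"string"}},"required":["motion"]}

```bash
mkdir -p pics
cat > h.py <<'E'
import numpy as np, cv2
from workcell import bot, vision, workorder, boxes_of
from scipy.spatial.transform import Rotation as R
def ray(name,uv,z,obs=None):
    m=vision.camera_model(name); f=200/np.tan(np.radians(m['fov_y'])/2)
    if name=='wrist':
        T=np.eye(4); T[:3,:3]=R.from_quat(obs['tool_rot']).as_matrix(); T[:3,3]=obs['eef_pos']
        T=T@np.array(m['hand_eye'])
    else: T=np.array(m['world_from_camera'])
    d=T[:3,:3]@np.array([(uv[0]-m['cx'])/f,(uv[1]-m['cy'])/f,1]); o=T[:3,3]
    return o+d*(z-o[2])/d[2]
E
python3 - <<'E'
from h import *
o=bot.get_obs(); print({k:np.round(o[k],3) for k in('clock','eef_pos','tool_rot','ft_force','grip_width')})
for c in('scene','side'):
    im=vision.camera(c); cv2.imwrite(f'pics/{c}1.png',im[:,:,::-1])
    m=vision.camera_model(c); print(c,{k:(np.round(v,3).tolist()) for k,v in m.items()})
    for k in('key_round','key_bar','key_up','key_down'):
        for b in boxes_of(c,k)[:2]: print(c,k,np.round(b['rect'],1),round(b['conf'],2),ray(c,b['rect'][:2],.064).round(3))
print(vision.camera_model('wrist'))
E
```

```text
{'clock': np.float64(0.0), 'eef_pos': array([ 0.197, -0.459,  0.23 ]), 'tool_rot': array([ 0.98 ,  0.201, -0.   , -0.001]), 'ft_force': array([-0.77 , -0.242,  0.194]), 'grip_width': np.float64(0.085)}
scene {'fov_y': 46.755, 'cx': 318.239, 'cy': 202.104, 'world_from_camera': [[-0.791, -0.285, 0.542, 0.052], [-0.612, 0.4, -0.682, 0.902], [-0.022, -0.871, -0.491, 0.528], [0.0, 0.0, 0.0, 1.0]]}
scene key_round [359.2 253.3  20.7  14.2] 0.66 [0.398 0.357 0.064]
scene key_round [324.1 253.1  10.2  18.5] 0.61 [0.447 0.392 0.064]
scene key_bar [321.6 251.4  12.4  21.2] 0.78 [0.453 0.39  0.064]
scene key_up [328.5 228.5  20.6  15.4] 0.45 [0.487 0.325 0.064]
scene key_down [361.4 232.4  18.2  16.8] 0.67 [0.431 0.301 0.064]
scene key_down [329.2 229.4  15.5  16.2] 0.63 [0.484 0.327 0.064]
side {'fov_y': 43.64, 'cx': 335.256, 'cy': 192.916, 'world_from_camera': [[0.883, -0.274, 0.38, 0.188], [-0.469, -0.526, 0.71, -0.271], [0.005, -0.805, -0.593, 0.615], [0.0, 0.0, 0.0, 1.0]]}
side key_round [272.8 227.2  17.   10.8] 0.74 [0.401 0.351 0.064]
side key_bar [293.  207.8  30.8  11.2] 0.79 [0.454 0.384 0.064]
side key_up [323.2 224.2  20.5  17.1] 0.78 [0.481 0.319 0.064]
side key_down [311.  240.9  29.2  16.1] 0.69 [0.444 0.29  0.064]
{'fov_y': 63.01222419989085, 'cx': 319.04169174376983, 'cy': 200.8827272436053, 'hand_eye': array([[-4.46879685e-04, -9.61315474e-01, -2.75449379e-01,
         6.99366404e-02],
       [ 9.99999857e-01, -5.10375869e-04,  1.58840795e-04,
        -1.14032873e-03],
       [-2.93278830e-04, -2.75449269e-01,  9.61315564e-01,
        -1.43403868e-01],
       [ 0.00000000e+00,  0.00000000e+00,  0.00000000e+00,
         1.00000000e+00]])}
```

Run:
```python
import cv2,numpy as np
a=cv2.imread('pics/scene1.png')[140:340,220:440]; b=cv2.imread('pics/side1.png')[120:320,200:420]
cv2.imwrite('pics/both.png',cv2.resize(np.hstack([a,b]),(792,360),interpolation=2))
```

```text
(no output)
```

View pics/both.png

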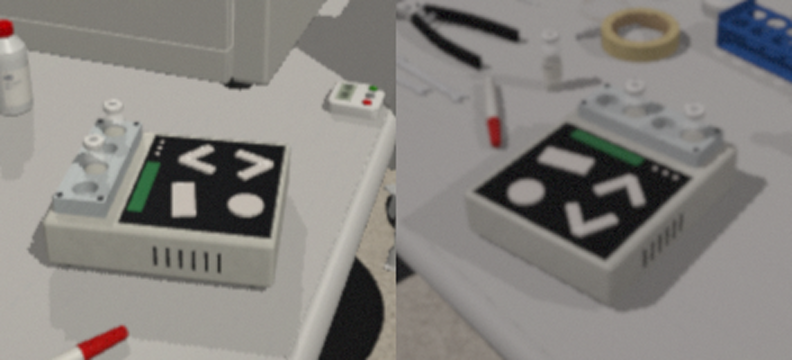

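View pics/side1.png

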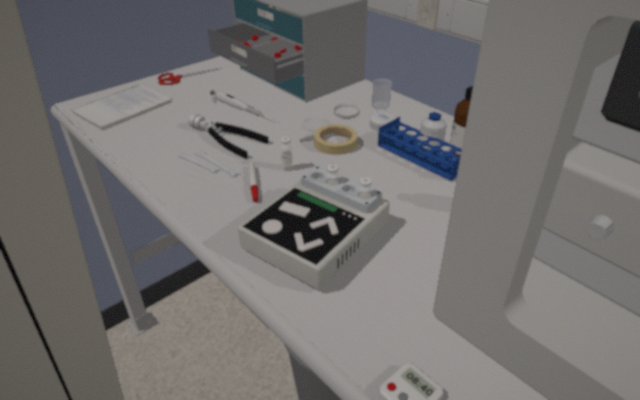

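The round key is at side (273,227), the bar at (294,209) and the chevrons at (323,224) and (309,241), which agrees with the networks. A large grey appliance stands on the right, so I'll check the scene view for obstacles.

View pics/scene1.png

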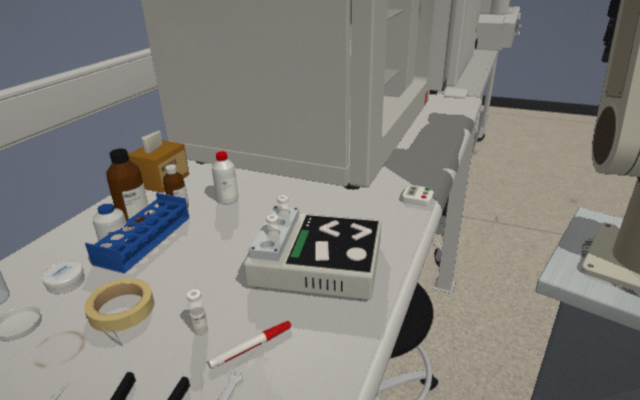

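The white cabinet's near front corner meets the bench at about (352,187) in the scene view. I'll work out where its front face lies.

Run:
```python
from h import *
for p in [(352,187),(170,148),(428,92),(380,165),(478,100),(436,215)]: print(p,ray('scene',p,0).round(3))
for p in [(437,310),(515,365),(510,300),(20,400)]: print('side',p,ray('side',p,0).round(3))
```

```text
(352, 187) [0.613 0.06  0.   ]
(170, 148) [1.196 0.165 0.   ]
(428, 92) [ 0.823 -0.784  0.   ]
(380, 165) [ 0.623 -0.089  0.   ]
(478, 100) [ 0.624 -0.79   0.   ]
(436, 215) [0.389 0.064 0.   ]
side (437, 310) [0.579 0.116 0.   ]
side (515, 365) [ 0.616 -0.016  0.   ]
side (510, 300) [0.696 0.078 0.   ]
side (20, 400) [-0.004  0.25   0.   ]
```

The cabinet front is at x≈0.58 for y<0.12. A straight line at x≤0.44 clears it, so I'll move with the gripper shut.

Request:
{"method": "send_rows", "body": {"motion": "1 3 -3.5 0 0; 1 6 -7 0 0; 1 9 -10.5 0 0; 1 12.5 -14.5 0 0; 1 16 -19 0 0"}}

```text
clock: 1.0
eef_pos: [0.2669, -0.2302, 0.2314]
tool_rot: [0.98, 0.2, 0.0, 0.0]
ft_force: [0.8, 0.4, -0.2]
grip_width: 0.0125
grasp_force: 0.0
```

Request:
{"method": "send_rows", "body": {"motion": "1 3 -3.5 0 0; 1 6 -7 0 0; 1 9 -10.5 0 0; 1 12.5 -14.5 0 0; 1 16 -19 0 0"}}

```text
clock: 1.5
eef_pos: [0.3367, -0.002, 0.2318]
tool_rot: [0.98, 0.201, 0.001, 0.0]
ft_force: [1.1, -1.0, 0.2]
grip_width: 0.0002
grasp_force: 0.0
```

Request:
{"method": "send_rows", "body": {"motion": "1 3 -3.5 0 0; 1 6 -7 0 0; 1 9 -10.5 0 -0.05; 1 12 -14 1 -0.1; 1 15 -18 2 -0.15"}}

```text
clock: 2.0
eef_pos: [0.4036, 0.2218, 0.2117]
tool_rot: [0.961, 0.275, 0.001, -0.0]
ft_force: [1.5, -0.7, -0.1]
grip_width: -0.0001
grasp_force: 0.0
```

Run:
```python
from h import *
o=bot.get_obs();m=R.from_quat(o['tool_rot']).as_matrix(); print(o['clock'],o['eef_pos'],m.round(3)); print((m.T@(np.array([.43,.335,.2])-o['eef_pos'])).round(3))
```

```text
2.0 [0.40363065 0.22182097 0.21173596] [[ 0.849  0.529  0.002]
 [ 0.529 -0.849  0.001]
 [ 0.002  0.001 -1.   ]]
[ 0.082 -0.082  0.012]
```

Request:
{"method": "send_rows", "body": {"motion": "1 3 -3 0 0; 1 6 -6 1 0; 1 8 -8 1 0; 1 8 -8 1 0; 1 8 -8 1 0"}}

```text
clock: 2.5
eef_pos: [0.4434, 0.3076, 0.201]
tool_rot: [0.956, 0.293, -0.004, -0.01]
ft_force: [0.9, -0.9, 0.3]
grip_width: -0.0002
grasp_force: 0.0
```

Run:
```python
from h import *
o=bot.get_obs(); im=vision.camera('wrist'); cv2.imwrite('pics/w1.png',im[:,:,::-1])
m=R.from_quat(o['tool_rot']).as_matrix(); print(o['clock'],o['eef_pos'],m.round(3).tolist())
P={}
for k in('key_round','key_bar','key_up','key_down'):
    for b in boxes_of('wrist',k)[:2]:
        p=ray('wrist',b['rect'][:2],.064,o); P.setdefault(k,p); print(k,np.round(b['rect'],1),round(b['conf'],2),p.round(4),'tool shift',(m.T@(p-o['eef_pos'])).round(4))
# white blobs on the keypad
g=cv2.cvtColor(im,cv2.COLOR_RGB2GRAY); t,bw=cv2.threshold(g,0,255,cv2.THRESH_OTSU)
n,l,s,c=cv2.connectedComponentsWithStats(bw)
for i in range(1,n):
    if 400<s[i,4]<20000: 
        q=np.array([ray('wrist',v,.064,o) for v in cv2.findContours((l==i).astype('uint8'),0,1)[0][0][:,0]])[:,:2].astype('float32')
        print(s[i],c[i].round(1),ray('wrist',c[i],.064,o).round(4),'minrect mm,deg',[np.round(x,3) for x in cv2.minAreaRect(q*1000)])
```

```text
2.5 [0.44338861 0.30756649 0.2010459 ] [[0.828, 0.561, -0.013], [0.561, -0.828, 0.016], [-0.002, -0.021, -1.0]]
key_round [254.8 193.2  40.9  35.3] 0.83 [0.406  0.3562 0.064 ] tool shift [-0.0034 -0.0584  0.1383]
key_bar [260.4 125.3  62.3  29.4] 0.81 [0.4594 0.3828 0.064 ] tool shift [ 0.0557 -0.0504  0.138 ]
key_up [341.2 137.8  66.   47.8] 0.87 [0.4891 0.3206 0.064 ] tool shift [0.0454 0.0177 0.1366]
key_down [329.9 204.8  58.1  40.3] 0.75 [0.435  0.2949 0.064 ] tool shift [-0.0138  0.0087  0.1369]
[ 225  112   65   31 1708] [257.  126.7] [0.4567 0.3845 0.064 ] minrect mm,deg [array([456.561, 384.532]), array([22.594, 52.742]), np.float64(37.873)]
[ 312  116   62   47 1214] [341.6 139.5] [0.4881 0.3195 0.064 ] minrect mm,deg [array([480.387, 317.137]), array([43.249, 42.822]), np.float64(75.007)]
[ 233  176   38   38 1136] [251.5 194.7] [0.4031 0.358  0.064 ] minrect mm,deg [array([402.924, 357.957]), array([34.368, 33.3  ]), np.float64(31.702)]
[ 301  184   60   42 1056] [331.3 204.1] [0.4362 0.2942 0.064 ] minrect mm,deg [array([443.191, 296.219]), array([43.534, 42.95 ]), np.float64(74.76)]
```

View pics/w1.png

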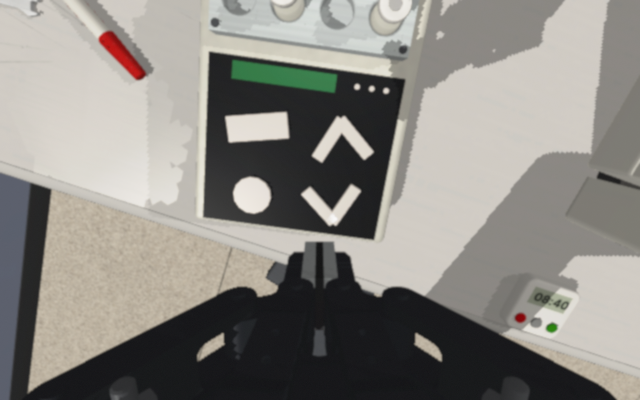

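The wrist view shows the round key at (252,195), the bar at (257,127) and the chevrons at (342,140) and (331,204). The blob sizes match the given ones (34 mm disc, 22.6×52.7 bar). The last move fell short with a small tilt, so I'll check the joints.

Run:
```python
from h import *
o=bot.get_obs()
for k in('clock','joint_pos','joint_vel','tau','eef_pos','tool_rot','ft_force'): print(k,np.round(o[k],3))
```

```text
clock 2.75
joint_pos [0.593 0.332 0.053 1.292 0.021 3.141]
joint_vel [ 0.001  0.001  0.002 -0.    -0.     0.   ]
tau [ 8.3000e-02 -4.1132e+01  2.4963e+01 -2.0000e-03  7.2000e-02 -0.0000e+00]
eef_pos [0.444 0.307 0.202]
tool_rot [ 0.956  0.293 -0.003 -0.01 ]
ft_force [ 0.827  0.029 -0.899]
```

Joint 6 is at its range limit (3.14), so I'll turn the tool the other way, to a yaw of about 0.8, while centring.

Request:
{"method": "send_rows", "body": {"motion": "1 0 0 0 -0.13; 1 0 0 0 -0.25; 1 0 0 0 -0.25; 1 0 0 0 -0.25"}}

```text
clock: 3.15
eef_pos: [0.4437, 0.3074, 0.2019]
tool_rot: [0.913, 0.409, -0.002, -0.011]
ft_force: [-0.4, 0.0, -0.1]
grip_width: 0.0
grasp_force: 0.0
```

Run:
```python
from h import *
o=bot.get_obs();m=R.from_quat(o['tool_rot']).as_matrix(); print(o['clock'],o['joint_pos'],o['eef_pos'],m.round(3).tolist(),np.degrees(np.arctan2(m[1,0],m[0,0])))
im=vision.camera('wrist'); cv2.imwrite('pics/w2.png',im[:,:,::-1])
g=cv2.cvtColor(im,cv2.COLOR_RGB2GRAY); t,bw=cv2.threshold(g,0,255,cv2.THRESH_OTSU)
n,l,s,c=cv2.connectedComponentsWithStats(bw)
for i in range(1,n):
    if 400<s[i,4]<20000:
        q=np.array([ray('wrist',v,.064,o) for v in cv2.findContours((l==i).astype('uint8'),0,1)[0][0][:,0]])[:,:2].astype('float32')
        p=ray('wrist',c[i],.064,o); print(s[i],c[i].round(1),p.round(4),'shift',(m.T@(p-o['eef_pos'])).round(4),[np.round(x,1) for x in cv2.minAreaRect(q*1000)])
```

```text
3.15 [0.59382461 0.33296774 0.05373408 1.29152321 0.02137726 2.89309353] [0.4436733  0.30735541 0.20188842] [[0.666, 0.746, -0.012], [0.746, -0.666, 0.018], [0.005, -0.021, -1.0]] 48.25847718228851
[ 242   95   65   38 1758] [273.6 113.4] [0.4566 0.3847 0.064 ] shift [ 0.0656 -0.039   0.1391] [array([456.5, 384.5]), array([22.7, 52.6]), np.float64(37.9)]
[ 320  123   60   49 1198] [352.5 146.9] [0.4879 0.3197 0.064 ] shift [0.0379 0.0276 0.1375] [array([483.7, 312.7]), array([43.1, 43.3]), np.float64(0.5)]
[ 232  160   39   38 1169] [250.9 178.5] [0.403 0.358 0.064] shift [ 0.01   -0.0612  0.1392] [array([402.8, 357.8]), array([33.3, 34.1]), np.float64(48.4)]
[ 300  185   59   44 1041] [326.8 206.6] [0.4362 0.2942 0.064 ] shift [-0.0155  0.006   0.1377] [array([439.8, 300.8]), array([43.1, 43.3]), np.float64(1.0)]
```

Both measurements agree: round at (0.403, 0.358), bar at (0.4566, 0.3846). Next I'll move above the round key.

Request:
{"method": "send_rows", "body": {"motion": "1 0.5 -3 2 0; 1 1 -6.1 4 0; 1 1 -6.1 8 0; 1 1 -6.1 12 0; 1 1 -6.1 12.8 0"}}

```text
clock: 3.7
eef_pos: [0.3999, 0.3556, 0.0705]
tool_rot: [0.912, 0.41, -0.006, -0.009]
ft_force: [-1.3, -0.9, -0.1]
grip_width: 0.0
grasp_force: 0.0
```

```bash
cat > st.py <<'E'
from h import *
o=bot.get_obs();m=R.from_quat(o['tool_rot']).as_matrix(); print(o['clock'],o['eef_pos'].round(4),o['ft_force'].round(2),np.round(o['joint_pos'],3))
for n,p in(('round',[.403,.358,.064]),('bar',[.4566,.3846,.064])): print(n,(100*m.T@(np.array(p)-o['eef_pos'])).round(2))
E
python3 st.py
python3 - <<'E'
from h import *
im=vision.camera('wrist'); cv2.imwrite('pics/w3.png',im[:,:,::-1])
E
```

```text
3.7 [0.3999 0.3556 0.0705] [-1.31 -0.9  -0.06] [ 0.715  0.437 -0.156  0.984  0.021  3.012]
round [0.39 0.09 0.65]
bar [5.94 2.33 0.58]
```

View pics/w3.png

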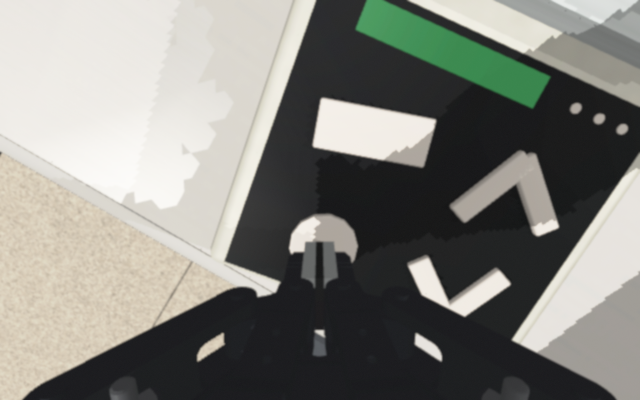

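The fingertips stand over the round key (disc near (323,248)). I'll centre by 4 mm and come down gently.

Request:
{"method": "send_rows", "body": {"motion": "1 0.4 0.1 0 0; 1 0.4 0.1 0.3 0; 1 0.4 0.1 0.5 0; 1 0.4 0.1 0.6 0; 1 0.4 0.1 0.6 0"}}

```text
clock: 4.25
eef_pos: [0.4068, 0.3605, 0.0695]
tool_rot: [0.912, 0.41, -0.002, -0.011]
ft_force: [0.2, 0.0, -0.3]
grip_width: 0.0001
grasp_force: 0.0
```

Request:
{"method": "send_rows", "body": {"motion": "1 -0.4 -0.1 0 0; 1 -0.4 -0.1 0.2 0; 1 -0.4 -0.1 0.4 0; 1 -0.4 -0.1 0.5 0; 1 -0.4 -0.1 0.55 0"}}

```text
clock: 4.75
eef_pos: [0.4029, 0.358, 0.0634]
tool_rot: [0.912, 0.41, -0.002, -0.01]
ft_force: [-0.7, -0.9, 2.7]
grip_width: 0.0
grasp_force: 1.5
```

Contact, at 2.7 N. I'll press about 1 mm deeper and hold.

Request:
{"method": "send_rows", "body": {"motion": "1 0 0 0.05 0; 1 0 0 0.1 0; 1 0 0 0.12 0; 1 0 0 0.12 0; 1 0 0 0.12 0"}}

```text
clock: 5.25
eef_pos: [0.4029, 0.358, 0.0625]
tool_rot: [0.912, 0.41, -0.002, -0.01]
ft_force: [-2.1, -1.5, 5.3]
grip_width: -0.0001
grasp_force: 2.7
```

Request:
{"method": "send_rows", "body": {"motion": "1 0 0 0 0; 1 0 0 0.03 0; 1 0 0 0.03 0; 1 0 0 0.03 0; 1 0 0 0.03 0"}}

```text
clock: 5.75
eef_pos: [0.4029, 0.358, 0.0624]
tool_rot: [0.912, 0.41, -0.002, -0.01]
ft_force: [-2.1, -1.7, 6.9]
grip_width: -0.0003
grasp_force: 3.0
```

Request:
{"method": "send_rows", "body": {"motion": "1 0 0 -0.5 0; 1 0 0 -2 0; 1 0 0 -2 0; 1 0 0 -2 0"}}

```text
clock: 6.15
eef_pos: [0.4036, 0.3581, 0.0819]
tool_rot: [0.912, 0.41, -0.002, -0.011]
ft_force: [0.0, 0.3, 0.2]
grip_width: -0.0002
grasp_force: 0.0
```

```bash
python3 st.py
python3 - <<'E'
from h import *
im=vision.camera('wrist'); cv2.imwrite('pics/w4.png',im[:,:,::-1])
E
```

```text
6.15 [0.4036 0.3581 0.0819] [0.01 0.3  0.21] [ 0.714  0.426 -0.141  1.001  0.021  3.01 ]
round [-0.06  0.    1.79]
bar [5.49 2.25 1.77]
```

View pics/w4.png

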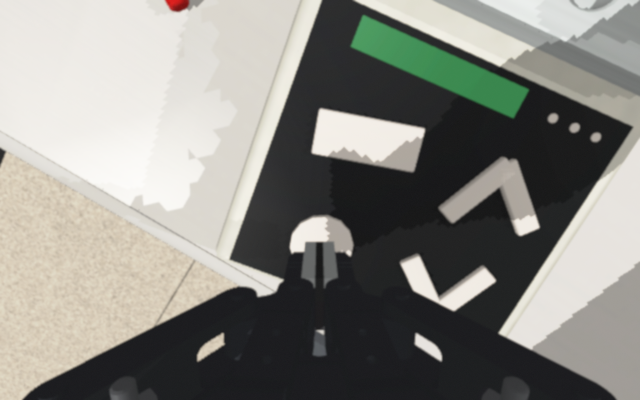

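The round key is back up and the pad is unchanged, after about 1 s of contact at 5–7 N. The bar at (368,140) is next.

Request:
{"method": "send_rows", "body": {"motion": "1 2.5 1 0 0; 1 5.5 2.3 0 0; 1 5.5 2.3 0 0; 1 5.5 2.3 0.6 0; 1 5.5 2.3 1 0"}}

```text
clock: 6.7
eef_pos: [0.4554, 0.3829, 0.0701]
tool_rot: [0.912, 0.41, -0.003, -0.01]
ft_force: [-0.8, 0.9, 0.5]
grip_width: -0.0001
grasp_force: 0.0
```

Request:
{"method": "send_rows", "body": {"motion": "1 0 0 0 0; 1 0 0 0.1 0; 1 0 0 0.1 0"}}

```text
clock: 7.0
eef_pos: [0.4564, 0.3838, 0.0707]
tool_rot: [0.912, 0.41, -0.002, -0.01]
ft_force: [0.1, 1.3, 0.2]
grip_width: 0.0
grasp_force: 0.0
```

```bash
python3 st.py
python3 - <<'E'
from h import *
im=vision.camera('wrist'); cv2.imwrite('pics/w5.png',im[:,:,::-1])
E
```

```text
7.0 [0.4564 0.3838 0.0707] [0.09 1.32 0.21] [0.688 0.538 0.014 1.046 0.021 2.984]
round [-5.47 -2.27  0.7 ]
bar [ 0.08 -0.03  0.67]
```

View pics/w5.png

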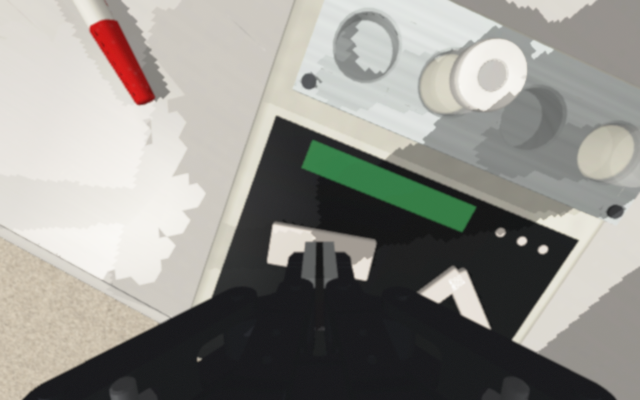

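The fingertips are on the bar's centre (bar near (322,251)), so I'll press down.

Request:
{"method": "send_rows", "body": {"motion": "1 0.1 0 0.3 0; 1 0.1 0 0.5 0; 1 0.1 0 0.6 0; 1 0.1 0 0.7 0; 1 0.1 0 0.75 0"}}

```text
clock: 7.55
eef_pos: [0.4573, 0.3847, 0.0634]
tool_rot: [0.912, 0.41, -0.002, -0.01]
ft_force: [-0.7, -1.1, 2.9]
grip_width: -0.0002
grasp_force: 1.6
```

Request:
{"method": "send_rows", "body": {"motion": "1 0 0 0.05 0; 1 0 0 0.08 0; 1 0 0 0.1 0; 1 0 0 0.1 0; 1 0 0 0.1 0"}}

```text
clock: 8.05
eef_pos: [0.4573, 0.3847, 0.0626]
tool_rot: [0.912, 0.41, -0.002, -0.01]
ft_force: [-1.9, -1.5, 4.8]
grip_width: -0.0001
grasp_force: 2.7
```

Request:
{"method": "send_rows", "body": {"motion": "1 0 0 0.04 0; 1 0 0 0.04 0; 1 0 0 0.04 0; 1 0 0 0.04 0; 1 0 0 0.04 0"}}

```text
clock: 8.55
eef_pos: [0.4573, 0.3847, 0.0623]
tool_rot: [0.912, 0.41, -0.002, -0.01]
ft_force: [-1.9, -1.5, 6.1]
grip_width: 0.0002
grasp_force: 3.0
```

Request:
{"method": "send_rows", "body": {"motion": "1 0 0 -0.5 0; 1 0 0 -3 0; 1 0 0 -7 0; 1 0 0 -7 0; 1 0 0 -7 0"}}

```text
clock: 9.05
eef_pos: [0.4591, 0.3843, 0.1329]
tool_rot: [0.912, 0.41, -0.0, -0.011]
ft_force: [0.5, 0.5, 0.5]
grip_width: 0.0
grasp_force: 0.0
```

```bash
python3 st.py
python3 - <<'E'
from h import *
im=vision.camera('wrist'); cv2.imwrite('pics/w6.png',im[:,:,::-1])
E
```

```text
9.05 [0.4591 0.3843 0.1329] [0.52 0.51 0.48] [0.686 0.487 0.103 1.183 0.021 2.982]
round [-5.75 -2.31  6.89]
bar [-0.2  -0.07  6.89]
```

View pics/w6.png

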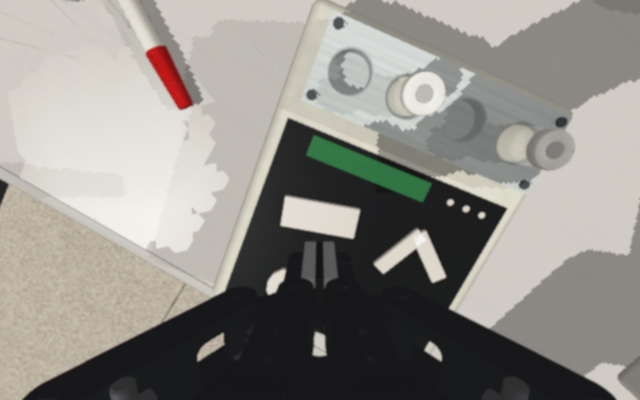

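The bar (320,217) and the other keys look untouched and up, the arm is clear at z=0.133, and the force reads near zero.

```bash
python3 -c "
from workcell import workorder; print(workorder.job_done())"
```

```text
the job is handed in; nothing more can be done
None
```

I pressed the round key, let it go, then pressed the bar key, holding each at about 5–7 N for over half a second. I kept clear of the arrow keys, lifted the arm off and handed the job in at about 9 s; the hand-in returned no verdict.

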